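Clear and pop open a touch-latch chest lid

TASK

A sanding block lies on one of the two touch-latch lids of the low plywood parts chest, a roll of tape on the other. Without picking the block up, push it with the fingers so that it slides onto the fixed middle deck, off both lids; then press the round mark on the lid it lay on until the catch lets go, and move away so that the lid springs ajar by itself. Leave the lid with the tape shut, the tape on it, and the things standing and lying round the chest as they are.

Things in the scene. Friction and masses are not known exactly. Their poses are not given: they have to be found in the camera images.
- chest: Low plywood chest, fixed to the bench, 160 (x) by 458 (y) by 75 mm high. Origin on the bench under its middle; x points away from the robot, y to the left. On top: fixed deck at |y| < 0.078, left lid at y 0.081 to 0.219, right lid at y -0.219 to -0.081, then the 8 mm end walls, level with the deck.
- deck_mid (a point): Centre of the upper face of the fixed middle deck (75 mm above the bench). The lids' faces lie 0.5 to 1 mm higher.
- left_lid (a joint): Left lid: grey panel 146 (chest x) by 138 mm, no handle, hinged at its far edge, shut centre at chest (0.002, 0.15, 0.075). Rad: 0 shut on its hidden catch, negative pressed in (stop from -0.055), positive open. Pressing the mark about 4 mm down (-0.034 rad, about 3 N) frees the catch for good; once the finger leaves, the spring lifts the lid to about 0.32 rad (front edge 46 mm up).
- right_lid (a joint): Right lid: grey panel 146 (chest x) by 138 mm, no handle, hinged at its far edge, shut centre at chest (0.002, -0.15, 0.075). Rad: 0 shut on its hidden catch, negative pressed in (stop from -0.055), positive open. Pressing the mark about 4 mm down (-0.034 rad, about 3 N) frees the catch for good; once the finger leaves, the spring lifts the lid to about 0.32 rad (front edge 46 mm up).
- left_press (a point): Centre of the round mark (24 mm flush disc, black rim, steel middle) on the upper face of the left lid, on its centre line, 29 mm behind its front edge; the place to press. Moves with the lid; a slightly soft stop begins 6.6 mm below the shut position.
- right_press (a point): Centre of the round mark (24 mm flush disc, black rim, steel middle) on the upper face of the right lid, on its centre line, 29 mm behind its front edge; the place to press. Moves with the lid; a slightly soft stop begins 6.6 mm below the shut position.
- block_center (a point): Centre of the sanding block, a pale plain cuboid 66 by 100 by 26 mm, about 0.09 kg (point x along the 66 mm, y along the 100 mm, z up), lying flat on one lid with its long side roughly along the chest's x (front to back).
- tape_center (a point): Centre of the roll of masking tape, 100 mm across and 25 mm high, lying flat on the other lid.
- screwdriver: Screwdriver, 170 mm long, 32 mm high, yellow handle, lying on the bench to the left of the chest; origin on the bench under its middle. Leave alone.
- jar: Small pale paint jar, 65 mm across, 84 mm high, standing behind the chest; origin at the centre of its underside. Leave alone.
- can: Small tin of wood stain, 83 mm across, 112 mm high, standing behind the chest; origin at the centre of its underside. Leave alone.

How it is judged:
On the way, in this order (a step that is already met when the one before it is completed fails the run):
1. the sanding block lies flat on the middle deck, off both lids, and both lids are still shut (y of block_center in the frame of chest between -0.055 and 0.055 m and x of block_center in the frame of chest between -0.06 and 0.06 m and z of block_center in the frame of chest between 0.0825 and 0.0925 m and angle between block_center's own z axis and vertical below 0.1 rad and contact force between block and left_lid below 0.05 N and contact force between block and right_lid below 0.05 N and value of joint left_lid between -0.015 and 0.03 rad and value of joint right_lid between -0.015 and 0.03 rad), for 0.2 s.
2. the fingers press in the lid that does not carry the tape, by more than 0.02 rad (((y of tape_center in the frame of chest below 0 m and value of joint left_lid below -0.02 rad and contact force between the fingers and left_lid above 0.3 N) or (y of tape_center in the frame of chest above 0 m and value of joint right_lid below -0.02 rad and contact force between the fingers and right_lid above 0.3 N))), for 0.04 s.
At the end, for the whole second after the job is handed in: The block lies flat (within 0.1 rad) on the middle deck, its centre within 55 mm sideways and 60 mm front to back of the deck's middle, touching neither lid, at rest; the lid it lay on has sprung open by more than 0.2 rad and is at rest; the lid under the tape is shut (below 0.03 rad) (y of block_center in the frame of chest between -0.055 and 0.055 m and x of block_center in the frame of chest between -0.06 and 0.06 m and z of block_center in the frame of chest between 0.0825 and 0.0925 m and angle between block_center's own z axis and vertical below 0.1 rad and contact force between block and left_lid below 0.05 N and contact force between block and right_lid below 0.05 N and linear speed of block below 0.02 m/s and ((y of tape_center in the frame of chest below 0 m and value of joint right_lid below 0.03 rad and value of joint left_lid above 0.2 rad and velocity of joint left_lid between -0.1 and 0.1 rad/s) or (y of tape_center in the frame of chest above 0 m and value of joint left_lid below 0.03 rad and value of joint right_lid above 0.2 rad and velocity of joint right_lid between -0.1 and 0.1 rad/s))).
It fails at once if the sanding block is lifted (more than 15 mm above its place on the chest) (z of block_center in the frame of chest above 0.104 m).
It fails at once if the roll of tape is moved by more than 20 mm (distance of tape_center from where it was at the start of the episode above 0.02 m).
It fails at once if the lid under the tape is opened ((y of tape_center in the frame of chest below 0 m and value of joint right_lid above 0.06 rad) or (y of tape_center in the frame of chest above 0 m and value of joint left_lid above 0.06 rad)).
It fails at once if the screwdriver, jar or stain tin is moved by more than 30 mm or knocked over (distance of any of screwdriver, jar, can from where it was at the start of the episode above 0.03 m or angle between any of jar, can's own z axis and vertical above 0.4 rad).
It also fails if it takes over 42 s, if anything falls off the work surface, if the arm or the gripper's body presses on something with over 40 N, if the wrist force passes 120 N, or if a joint passes its speed limit or range.

ROBOT

A 6-joint arm with a two-finger parallel gripper is mounted at the origin on a cart in front of the work surface, level with it; the furniture and walls round the work are solid. World frame = base frame: x ahead of the robot, y to its left, z up, the work surface at z = 0. Lengths are in m, angles in rad, forces in N, time in s.
With the tool pointing down it reaches from about 0.375 to 0.975 m from the base axis. Payload 3.8 kg.
Tool frame: the origin (TCP) lies midway between the tips of the shut fingers; the grasp point (between the pads) lies 19 mm behind it; x points along the fingers, y is the direction in which the jaws open and shut, and the axes are right-handed (so a half turn about x gives the same grasp; the last joint's range is limited). The gripper opens to 88 mm and grips with 3 to 60 N. Pads are 18 mm wide; open, the fingers measure 123 mm over their backs; the gripper's body (75 mm by 187 mm) begins 45 mm behind the grasp point.
Start: joints at [1.268, 0.264, 1.604, -0, 1.274, -0.037], TCP at [0.177, 0.651, 0.239] pointing down, gripper open.
Joint ranges: [-2.63, 2.63], [-0.94, 2.18], [0.31, 2.57], [-1.31, 4.45], [0, 2.66], [-2.55, 2.55]. Speed limits (rad/s): [2.57, 2.57, 3.14, 3.14, 3.14, 3.14].

INTERFACE

Orientations are given as a rotation vector (axis times angle).
In Python, from cell import manip, inverse_kinematics, cams, order gives the robot as it stands. Calls block until the motion is done:
- manip.move_pose(position, orientation): joint-space move of the TCP to a pose.
- manip.move_linear(position, rate=0.15, rot=None): straight line of the TCP; rot=None keeps the orientation; rate is the mean speed in m/s.
- manip.set_joints(angles): joint-space move.
- manip.set_gripper(opening, force=None): finger opening in m; force is the grip in N (None keeps the last); returns when the fingers have stopped.
- manip.dwell(seconds).
- inverse_kinematics(position, orientation): joint angles nearest the present ones, or None.
- manip.state(): the state.
- cams.capture(name): name is "scene" or "top"; returns a dict with "image" (480x640x3 uint8, blue, green, red), "z_map" (480x640 float32, m along the optical axis (not along the pixel's ray), 0 where there is no reading), "intrinsics" (3x3 intrinsics, pixels), "k1" (the pictures are not rectified: a ray, as slopes to the right and down, at radius r is drawn at 1 + k1 r^2 times it, then the intrinsics apply), "position" and "orientation" of the camera in the world. Camera axes: x right, y down, z forward; pixel columns grow to the right and rows downward; lengths in m; the calibration is good to about 2 mm. A picture is of the moment at which its call begins.
A pose or a line that the arm cannot do raises manip.IKError and nothing moves.
- order.close_job(): hands the job in, once; it reports no verdict.
The state is a dict: "clock": time; "joint_pos": joint angles; "joint_velocities": joint speeds; "tau": joint torques, N m; "tool_pos": TCP position; "tcp_rot": TCP orientation; "contact_force": force on the tool from outside, world axes, zero at the start; "moment": the same for the moment, N m; "gripper_width": finger opening in m.
Only numpy, scipy, OpenCV 4.12 (cv2) and the standard library are available. Lean on these libraries where they do the work, as an engineer would, in place of code of your own. Each camera call takes 0.05 s, during which the arm holds its last target.

## Working session

There is one attempt and no reset: what is moved stays moved. The work goes in short steps, each a Python script; the robot and the scene stay as the last script left them, time stands still between calls to the robot, and variables do not carry over. Pictures are saved under pics/ and viewed, and the job is handed in when it is done.

```bash
ls; mkdir -p pics
cat > h.py <<'E'
import numpy as np, cv2
from cell import manip, inverse_kinematics, cams, order
from scipy.spatial.transform import Rotation as R
def shot(n,f):
    c=cams.capture(n); cv2.imwrite(f'pics/{f}.png',c['image']); np.savez(f'pics/{f}.npz',**c); return c
def ray(c,u,v):
    K=np.array(c['intrinsics']); k1=float(c['k1'])
    d=np.array([k1,0,0,0,0.])
    p=cv2.undistortPoints(np.array([[[u,v]]],float),K,d)[0,0]
    o=np.array(c['orientation'],float)
    M=o if o.shape==(3,3) else (R.from_rotvec(o).as_matrix() if o.size==3 else R.from_quat(o).as_matrix())
    return np.array(c['position'],float), M@np.array([p[0],p[1],1.])
def atz(c,u,v,z):
    o,d=ray(c,u,v); return o+d*(z-o[2])/d[2]
def depth(c,u,v):
    o,d=ray(c,u,v); return o+d*c['z_map'][int(round(v)),int(round(u))]
def load(f): return dict(np.load(f'pics/{f}.npz'))
E
python3 - <<'E'
from h import *
for n in('scene','top'):
    c=shot(n,n+'0'); print(n,c['position'],c['orientation'],c['intrinsics'],c['k1'])
print(manip.state())
E
```

```text
pics
scene [ 0.18102202 -0.44106229  0.93143989] [-2.32596293  0.8000182  -0.29511841] [[536.01820031   0.         315.62387916]
 [  0.         536.01820031 238.90752581]
 [  0.           0.           1.        ]] 0.01718802122532684
top [0.41515323 0.11935766 1.15972971] [-2.05229363  2.1851399  -0.22291545] [[460.84343555   0.         314.42846804]
 [  0.         460.84343555 238.79563545]
 [  0.           0.           1.        ]] -0.05933528691561681
{'clock': 0.1, 'joint_pos': array([ 1.26806484e+00,  2.64675864e-01,  1.60523239e+00, -5.16207967e-06,
        1.27370707e+00, -3.68970721e-02]), 'joint_velocities': array([-6.65356867e-05, -3.59204146e-04, -3.95971254e-03,  1.01370261e-03,
        2.47226100e-03, -5.09012007e-04]), 'tau': array([ 7.32891185e-04, -5.03622365e+01, -3.58067644e+01,  7.31338444e-02,
        2.33695371e-02, -6.03472745e-05]), 'tool_pos': array([0.17714172, 0.65067442, 0.23751655]), 'tcp_rot': array([ 0.20711293,  1.56104141, -0.21025345]), 'contact_force': array([-0.76565223, -0.47238274,  0.07948082]), 'moment': array([-0.04362338,  0.03468369, -0.00471677]), 'gripper_width': 0.08800029664549705}
```

View pics/scene0.png

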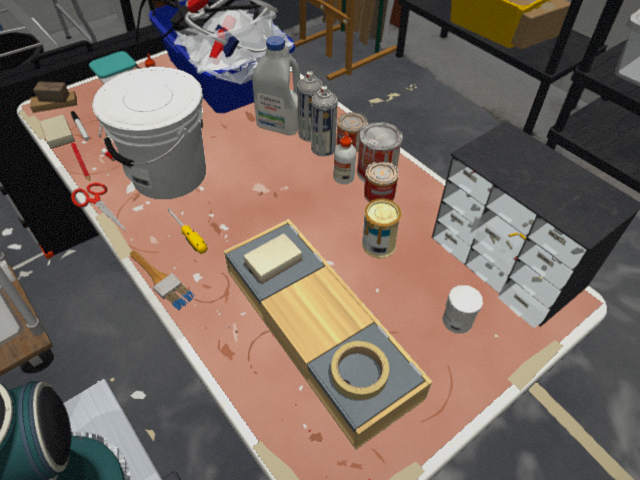

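View pics/top0.png

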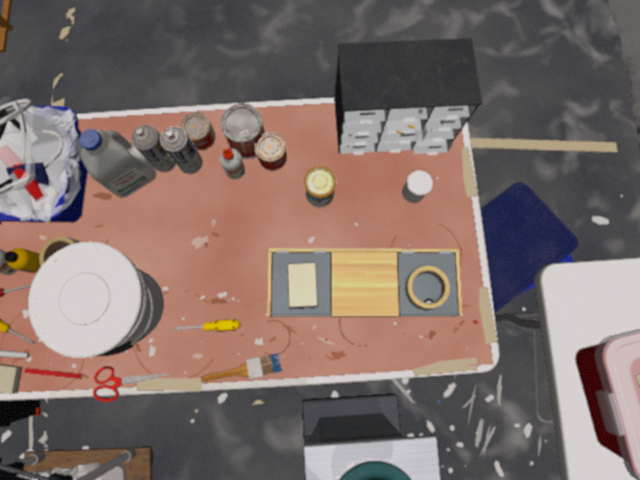

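Both views show the block on the left lid (top view about (302,285)) and the tape on the right lid (428,287). The screwdriver is at (222,325) and the tin and jar are behind the chest. I'll enlarge the chest next.

Run:
```python
import cv2
a=cv2.imread('pics/top0.png')[240:325,260:470]; cv2.imwrite('pics/c1.png',cv2.resize(a,None,fx=3.8,fy=3.8,interpolation=cv2.INTER_CUBIC))
a=cv2.imread('pics/scene0.png')[210:450,215:440]; cv2.imwrite('pics/c2.png',cv2.resize(a,None,fx=2.5,fy=2.5,interpolation=cv2.INTER_CUBIC))
```

```text
(no output)
```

View pics/c1.png

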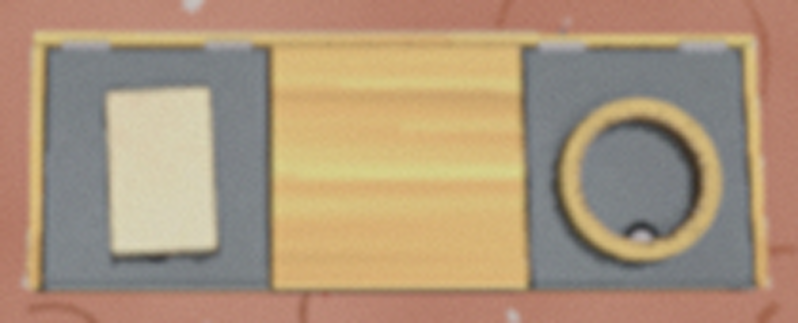

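View pics/c2.png

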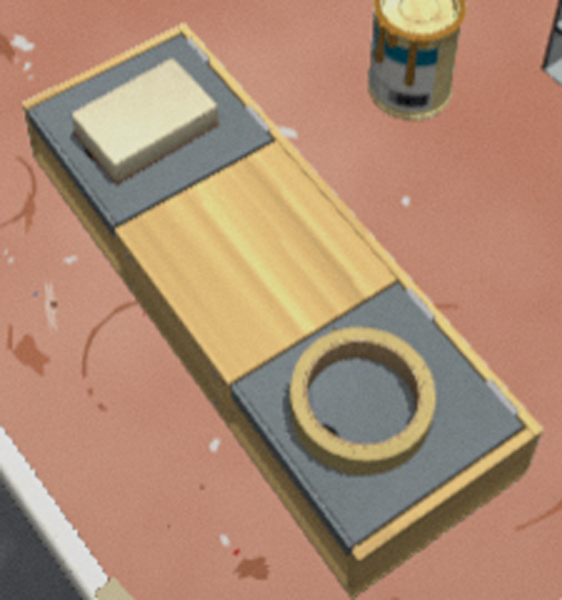

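Run:
```python
from h import *
t=load('top0'); s=load('scene0')
T=lambda x,y:((x+.5)/3.8-.5+260,(y+.5)/3.8-.5+240)
S=lambda x,y:((x+.5)/2.5-.5+215,(y+.5)/2.5-.5+210)
r=lambda a:[tuple(np.round(p,4)[:3]) for p in a]
print('chest top',r(atz(t,*T(*p),.075) for p in[(35,34),(753,37),(768,289),(28,290)]))
print('deck t',r(atz(t,*T(*p),.075) for p in[(271,45),(523,45),(529,289),(272,289)]))
print('deck s',r(atz(s,*S(*p),.075) for p in[(275,140),(397,283),(232,381),(117,228)]))
print('chest s',r(atz(s,*S(*p),.075) for p in[(183,26),(540,431),(357,553),(25,103)]))
b=r(atz(t,*T(*p),.1015) for p in[(107,90),(210,87),(217,248),(110,253)]);print('block t',b,np.mean(b,0))
b=r(atz(s,*S(*p),.1015) for p in[(177,61),(216,107),(117,167),(74,124)]);print('block s',b,np.mean(b,0))
print('tape mark',atz(t,*T(641,233),.075))
print('block depth',depth(t,302,285),'deck',depth(t,365,285),'bench',depth(t,365,345))
print('screwdr',atz(t,240,325,.016),atz(t,178,328,.01),'can',atz(t,320,181,.112), 'tape',atz(t,428,287,.1))
```

```text
chest top [(np.float64(0.6184), np.float64(0.213), np.float64(0.075)), (np.float64(0.588), np.float64(-0.2401), np.float64(0.075)), (np.float64(0.4305), np.float64(-0.2302), np.float64(0.075)), (np.float64(0.4594), np.float64(0.2244), np.float64(0.075))]
deck t [(np.float64(0.6021), np.float64(0.0652), np.float64(0.075)), (np.float64(0.5922), np.float64(-0.0933), np.float64(0.075)), (np.float64(0.4405), np.float64(-0.0823), np.float64(0.075)), (np.float64(0.4508), np.float64(0.0752), np.float64(0.075))]
deck s [(np.float64(0.6003), np.float64(0.0652), np.float64(0.075)), (np.float64(0.5884), np.float64(-0.0943), np.float64(0.075)), (np.float64(0.4438), np.float64(-0.0824), np.float64(0.075)), (np.float64(0.4525), np.float64(0.0733), np.float64(0.075))]
chest s [(np.float64(0.615), np.float64(0.2111), np.float64(0.075)), (np.float64(0.587), np.float64(-0.2413), np.float64(0.075)), (np.float64(0.4336), np.float64(-0.2278), np.float64(0.075)), (np.float64(0.4621), np.float64(0.2216), np.float64(0.075))]
block t [(np.float64(0.576), np.float64(0.1684), np.float64(0.1015)), (np.float64(0.5739), np.float64(0.1055), np.float64(0.1015)), (np.float64(0.4763), np.float64(0.1075), np.float64(0.1015)), (np.float64(0.4773), np.float64(0.1717), np.float64(0.1015))] [0.525875 0.138275 0.1015  ]
block s [(np.float64(0.5749), np.float64(0.1625), np.float64(0.1015)), (np.float64(0.571), np.float64(0.1042), np.float64(0.1015)), (np.float64(0.4756), np.float64(0.1037), np.float64(0.1015)), (np.float64(0.4725), np.float64(0.1592), np.float64(0.1015))] [0.5235 0.1324 0.1015]
tape mark [ 0.46997924 -0.15509306  0.075     ]
block depth [0.52406682 0.13846112 0.09807536] deck [ 0.51725047 -0.00957932  0.07295497] bench [ 0.37646739 -0.00610561 -0.00097207]
screwdr [0.44391113 0.29711373 0.016     ] [0.44562624 0.45150619 0.01      ] can [0.7674057  0.08114772 0.112     ] tape [ 0.50065398 -0.15152032  0.1       ]
```

```bash
cat >> h.py <<'E'
C0=np.array([.5243,-.0086]); YAW=-.0645
def cw(x,y,z):
    c,s=np.cos(YAW),np.sin(YAW); return np.array([C0[0]+c*x-s*y,C0[1]+s*x+c*y,z])
def wc(p):
    c,s=np.cos(YAW),np.sin(YAW); d=np.array(p)[:2]-C0; return np.array([c*d[0]+s*d[1],-s*d[0]+c*d[1]])
def ori(sgn=1):
    x=np.array([0,0,-1.]); y=sgn*np.array([np.cos(YAW),np.sin(YAW),0]); return R.from_matrix(np.c_[x,y,np.cross(x,y)]).as_rotvec()
E
python3 - <<'E'
from h import *
print('block',wc([.525,.137]),'mark right',wc([.470,-.1551]),'press',cw(-.042,.15,.0755))
print(R.from_rotvec(manip.state()['tcp_rot']).as_matrix().round(2))
for s in(1,-1): print(s,inverse_kinematics(cw(-.005,.205,.16),ori(s)),inverse_kinematics(cw(-.005,.04,.084),ori(s)),inverse_kinematics(cw(-.042,.15,.07),ori(s)))
E
```

```text
block [-0.00868615  0.14534236] mark right [-0.04474439 -0.14969529] press [0.49205563 0.14379521 0.0755    ]
[[-0.    0.26  0.96]
 [-0.    0.96 -0.26]
 [-1.   -0.   -0.  ]]
1 [ 3.09273925e-01  1.24913151e-01  1.91958451e+00 -4.44089210e-16
  1.09709500e+00  3.73773925e-01] [ 1.29082172e-02  1.29223206e-01  2.07278259e+00 -4.44089210e-16
  9.39586862e-01  7.74082172e-02] [ 2.35724976e-01  1.29943058e-01  2.10299808e+00 -4.44089210e-16
  9.08651516e-01  3.00224976e-01]
-1 None None None
```

Run:
```python
from h import *
t=load('top0'); s=load('scene0')
for p in[(85,298),(40,300),(140,290),(90,350),(150,300),(100,352),(145,330)]: print(p,depth(t,*p).round(3))
for p in[(150,95),(150,185),(190,180),(120,170)]: print('s',p,depth(s,*p).round(3))
for z in(.25,.35,.4):
  for q in [(.177,.651),(.27,.42),(.4,.3),tuple(cw(0,.205,0)[:2])]:
    print(z,q,inverse_kinematics([*q,z],ori()))
```

```text
(85, 298) [0.51  0.578 0.232]
(40, 300) [0.511 0.674 0.23 ]
(140, 290) [0.52  0.464 0.233]
(90, 350) [0.406 0.566 0.23 ]
(150, 300) [0.503 0.462 0.179]
(100, 352) [0.401 0.545 0.232]
(145, 330) [0.442 0.486 0.143]
s (150, 95) [0.517 0.586 0.229]
s (150, 185) [0.435 0.512 0.057]
s (190, 180) [0.524 0.488 0.04 ]
s (120, 170) [0.417 0.669 0.002]
0.25 (0.177, 0.651) [ 1.26840698e+00  2.56906724e-01  1.59187536e+00 -4.44089210e-16
  1.29281057e+00  1.33290698e+00]
0.25 (0.27, 0.42) [ 9.49568286e-01 -7.97697993e-02  1.95656045e+00 -4.44089210e-16
  1.26480201e+00  1.01406829e+00]
0.25 (0.4, 0.3) [ 5.93680501e-01 -7.83600621e-02  1.95525638e+00 -4.44089210e-16
  1.26469633e+00  6.58180501e-01]
0.25 (np.float64(0.5375133337559636), np.float64(0.19597372219093415)) [ 3.06080101e-01  6.31266497e-02  1.81479178e+00 -4.44089210e-16
  1.26367422e+00  3.70580101e-01]
0.35 (0.177, 0.651) [ 1.26840698e+00  2.19128471e-01  1.45764240e+00 -4.44089210e-16
  1.46482178e+00  1.33290698e+00]
0.35 (0.27, 0.42) [ 9.49568286e-01 -1.23809402e-01  1.81538137e+00 -4.44089210e-16
  1.45002068e+00  1.01406829e+00]
0.35 (0.4, 0.3) [ 5.93680501e-01 -1.22407607e-01  1.81413643e+00 -4.44089210e-16
  1.44986383e+00  6.58180501e-01]
0.35 (np.float64(0.5375133337559636), np.float64(0.19597372219093415)) [ 3.06080101e-01  1.98481857e-02  1.67852197e+00 -4.44089210e-16
  1.44322250e+00  3.70580101e-01]
0.4 (0.177, 0.651) [ 1.26840698e+00  2.12731112e-01  1.37676060e+00 -4.44089210e-16
  1.55210094e+00  1.33290698e+00]
0.4 (0.27, 0.42) [ 9.49568286e-01 -1.31632449e-01  1.73369022e+00 -4.44089210e-16
  1.53953488e+00  1.01406829e+00]
0.4 (0.4, 0.3) [ 5.93680501e-01 -1.30244590e-01  1.73246631e+00 -4.44089210e-16
  1.53937093e+00  6.58180501e-01]
0.4 (np.float64(0.5375133337559636), np.float64(0.19597372219093415)) [ 3.06080101e-01  1.14613772e-02  1.59836541e+00 -4.44089210e-16
  1.53176586e+00  3.70580101e-01]
```

Run:
```python
from h import *
p=manip.state()['tool_pos']
manip.move_linear([p[0],p[1],.36],rate=.3)
manip.move_pose(cw(-.009,.207,.36),ori())
manip.set_gripper(.045,10)
manip.move_linear(cw(-.009,.207,.13),rate=.2)
manip.dwell(.2)
f0=manip.state()['contact_force']; print(f0)
manip.move_linear(cw(-.009,.207,.087),rate=.06)
manip.dwell(.2)
s=manip.state(); print(s['clock'],s['tool_pos'],wc(s['tool_pos']),s['contact_force'],s['gripper_width'])
shot('top','t1'); shot('scene','s1')
for n,b in(('t1',(240,330,260,470)),('s1',(150,400,200,440))):
    a=cv2.imread(f'pics/{n}.png')[b[0]:b[1],b[2]:b[3]]; cv2.imwrite(f'pics/{n}c.png',cv2.resize(a,None,fx=2.4 if n=='s1' else 3.8,fy=2.4 if n=='s1' else 3.8,interpolation=cv2.INTER_CUBIC))
```

```text
[ 0.42762965 -0.46052218  0.07590831]
6.0583 [0.52912891 0.19872228 0.08760077] [-0.00854415  0.20720242] [-0.82686932  0.22846831 -0.65123583] 0.04519226286521019
```

View pics/t1c.png

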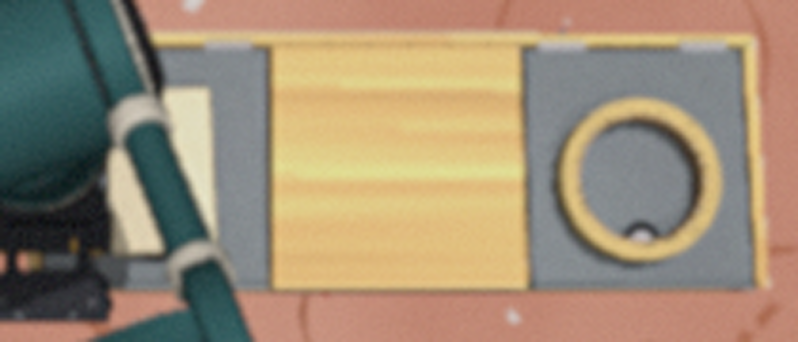

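View pics/s1c.png

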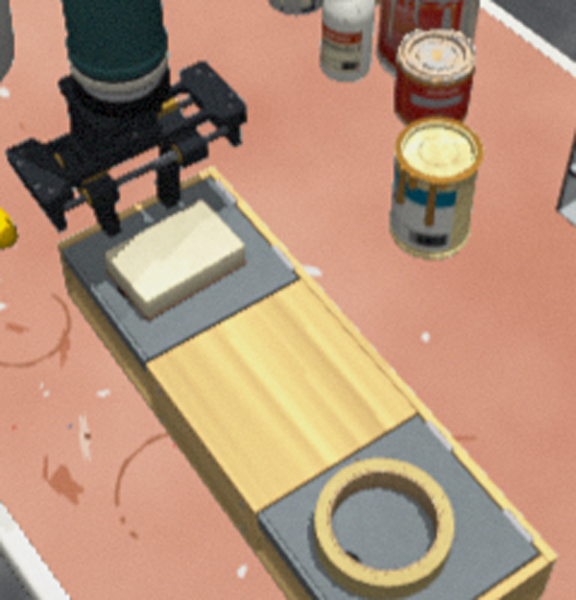

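The fingers are straddling block-left, behind its left face at crop (135,215), and the block hasn't moved. Next I push most of the way and check.

Run:
```python
from h import *
for y in(.185,.12,.056):
    manip.move_linear(cw(-.009,y,.086),rate=.05); s=manip.state(); print(s['clock'],wc(s['tool_pos']),s['tool_pos'][2],s['contact_force'])
manip.dwell(.2)
shot('scene','s2'); shot('top','t2')
b=(150,400,200,440)
a=cv2.imread('pics/s2.png')[b[0]:b[1],b[2]:b[3]]; cv2.imwrite('pics/s2c.png',cv2.resize(a,None,fx=2.4,fy=2.4,interpolation=cv2.INTER_CUBIC))
```

```text
6.75 [-0.00899642  0.18463226] 0.08600198483073702 [ 0.33973244  0.10503195 -0.7458821 ]
8.2 [-0.00907089  0.12012282] 0.08591545003635333 [-0.30554684 -0.31565483  0.34234984]
9.6333 [-0.00899543  0.05617027] 0.08601309494327358 [ 0.5850676  -0.47905145 -0.40483002]
```

View pics/s2c.png

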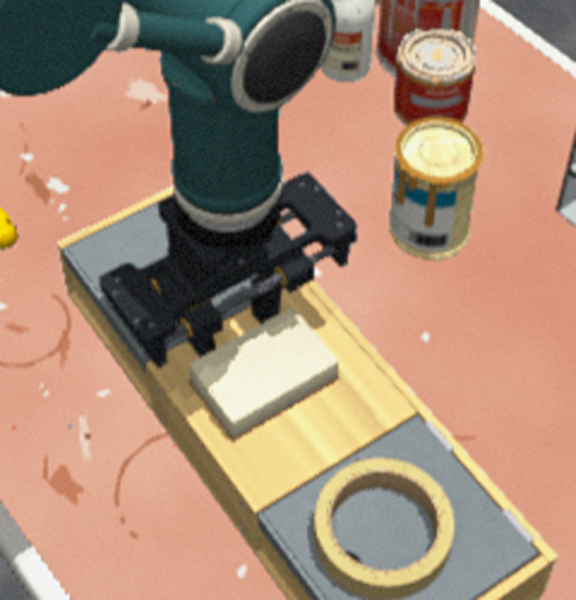

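Run:
```python
from h import *
s=load('s2')
b=np.array([wc(atz(s,(x+.5)/2.4-.5+200,(y+.5)/2.4-.5+150,.101)) for x,y in[(192,376),(297,315),(337,366),(237,430)]])
print(b.round(4),b.mean(0))
```

```text
[[-0.0627  0.0318]
 [ 0.0365  0.0337]
 [ 0.0344 -0.0232]
 [-0.0601 -0.0273]] [-0.01297876  0.00374507]
```

The block is on the deck, its centre around chest y 0.004 to 0.014. A last 8 mm push will centre it, then I retreat and check.

Run:
```python
from h import *
manip.move_linear(cw(-.009,.048,.086),rate=.04)
manip.dwell(.1)
manip.move_linear(cw(-.009,.07,.087),rate=.08)
manip.move_linear(cw(-.02,.12,.16),rate=.2)
manip.set_gripper(0,10)
manip.move_linear(cw(-.042,.15,.11),rate=.2)
manip.dwell(.3)
s=manip.state(); print(s['clock'],wc(s['tool_pos']),s['tool_pos'],s['contact_force'],s['gripper_width'])
shot('scene','s3')
b=(150,400,200,440)
a=cv2.imread('pics/s3.png')[b[0]:b[1],b[2]:b[3]]; cv2.imwrite('pics/s3c.png',cv2.resize(a,None,fx=2.4,fy=2.4,interpolation=cv2.INTER_CUBIC))
```

```text
12.9167 [-0.04080568  0.14988546] [0.49324009 0.14360393 0.11118374] [-0.68341067  0.00108676  0.00518563] 0.0004900854659523714
```

View pics/s3c.png

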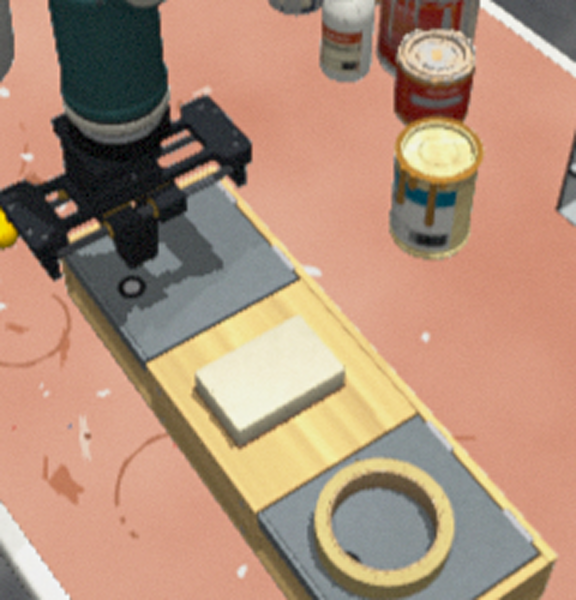

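The block lies on the deck with bare deck on both sides, corners about (197,378), (298,318), (344,371), (239,436). The mark shows at (132,287). I'll check both numerically, then press with force readings.

Run:
```python
from h import *
s=load('s3')
P=lambda x,y:((x+.5)/2.4-.5+200,(y+.5)/2.4-.5+150)
b=np.array([wc(atz(s,*P(x,y),.101)) for x,y in[(197,378),(298,318),(344,371),(239,436)]])
print(b.round(4),b.mean(0)); print('mark',wc(atz(s,*P(132,287),.0755)))
f0=np.mean([manip.state()['contact_force'][2] for _ in range(3)])
manip.move_linear(cw(-.042,.15,.080),rate=.08)
for z in np.arange(.078,.0685,-.001):
    manip.move_linear(cw(-.042,.15,z),rate=.03); manip.dwell(.12)
    st=manip.state(); print(round(z,4),st['clock'],st['tool_pos'][2].round(4),st['contact_force'].round(2))
    if st['contact_force'][2]>9: break
```

```text
[[-0.0605  0.0281]
 [ 0.0355  0.0309]
 [ 0.0361 -0.03  ]
 [-0.0617 -0.0324]] [-0.01263306 -0.00084387]
mark [-0.04989938  0.1495726 ]
0.078 13.8583 0.0784 [0.26 0.68 0.51]
0.077 14.225 0.077 [-1.75 -0.09  0.  ]
0.076 14.5917 0.076 [-0.46  0.1  -0.44]
0.075 14.9583 0.0752 [-0.66 -0.19  2.97]
0.074 15.325 0.0741 [-0.45 -0.24  2.99]
0.073 15.6917 0.073 [-0.24  0.05  2.44]
0.072 16.0583 0.072 [-0.6   0.25  2.42]
0.071 16.425 0.071 [ 0.21 -0.25  3.71]
0.07 16.7917 0.07 [ 0.72 -0.08  2.87]
0.069 17.1583 0.0695 [-0.47  0.2   6.66]
```

Contact came at about 0.0755 with a steady 3 N, rising to 6.7 N at the stop about 6 mm down, so the catch should be free. I'm retreating now.

Run:
```python
from h import *
manip.move_linear(cw(-.042,.15,.25),rate=.15)
manip.move_pose(cw(-.06,.25,.36),ori())
manip.dwell(1)
print(manip.state()['clock'],manip.state()['tool_pos'])
shot('scene','s4'); shot('top','t4')
b=(150,400,200,440)
a=cv2.imread('pics/s4.png')[b[0]:b[1],b[2]:b[3]]; cv2.imwrite('pics/s4c.png',cv2.resize(a,None,fx=2.4,fy=2.4,interpolation=cv2.INTER_CUBIC))
```

```text
20.1667 [0.48051954 0.244803   0.36005255]
```

View pics/s4c.png

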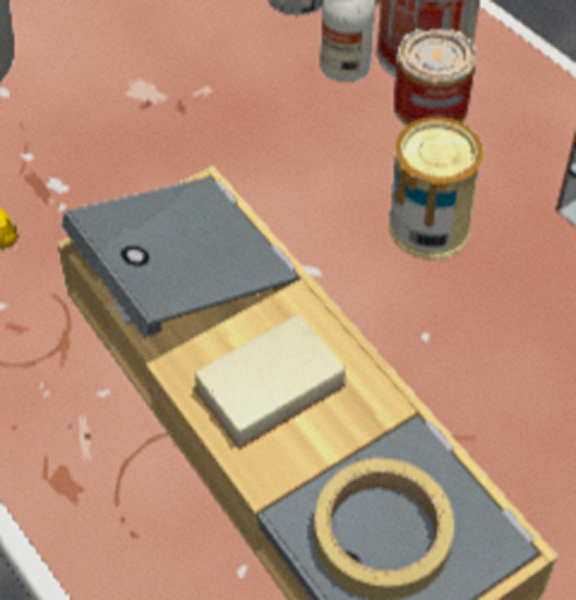

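View pics/t4.png

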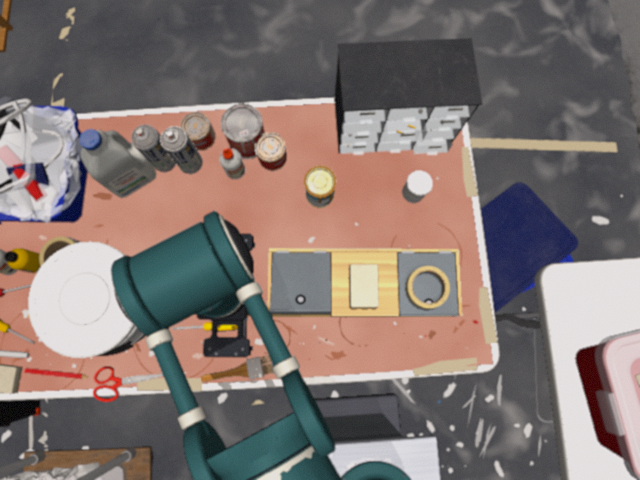

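The left lid is ajar (front edge raised, crop (150,325)). The block sits on the deck at top view (363,286), and the tape, right lid, tin, jar and screwdriver look unchanged. Handing in.

Run:
```python
from h import *
t=load('t4'); print('lid front height',depth(t,300,306))
order.close_job()
```

```text
lid front height [0.4751665  0.14529686 0.1186321 ]
the job is handed in; nothing more can be done
```

I slid the sanding block off the left lid onto the middle deck with the half-open fingers. I then pressed the left lid's mark with the shut fingers and backed away, and the lid sprang ajar. I handed the job in at about 20 s of the 42 s allowed.

- **Block:** it lies flat on the deck, with its centre at about chest x -0.013, y -0.001 and bare deck on both sides.
- **Press:** the finger met the lid at about z 0.0755 and felt a steady 3 N or so. The force rose to 6.7 N at about 6 mm down, where the stop begins.
- **Left lid:** the depth camera puts a point near its front edge at 0.119 m. That is about 43 mm above its shut height, or roughly 0.3 rad.
- **Surroundings:** in the last pictures the right lid is shut with the tape on it, and the tin and jar look unmoved. The arm partly hides the screwdriver in the top view, but what shows is in its old place.
- **Disagreements:** before the press, the scene camera put the mark 8 mm nearer the robot than its stated position (chest x -0.050 instead of -0.042). I went by the stated position, and the catch let go. Before the last 8 mm push, the picture and the finger position put the block's y 10 mm apart (0.004 and 0.014), both well within the limit.

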